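# Hold the speedometer down on its rubber ring while the nut goes on

## Robot

A 6-joint arm with a two-finger parallel gripper is mounted at the origin on the work surface. World frame = base frame: x ahead of the robot, y to its left, z up, the work surface at z = 0. Lengths are in mm, angles in rad, forces in N, time in s.
With the tool pointing down it reaches from about 350 to 975 mm from the base axis. Payload 7.1 kg.
Tool frame: the origin (TCP) lies between the finger pads; the fingertips stand 19 mm ahead of it and the grasp point (between the pads) is the TCP; z points along the fingers, y is the line along which they close (so a half turn about z gives the same grasp; the last joint's range is limited). The gripper opens to 88 mm and grips with 3 to 60 N. Pads are 20 mm wide; open, the fingers measure 115 mm over their backs; the gripper's body (75 mm by 178 mm) begins 61 mm behind the grasp point.
Start: joints at [1.154, 0.423, 1.63, -0, 1.089, -0.019], TCP at [242.087, 576.193, 241.675] pointing down, gripper open.
Joint ranges: [-3, 3], [-0.9, 2.11], [0.09, 2.58], [-1.31, 4.45], [0.11, 2.69], [-2.54, 2.54]. Speed limits (rad/s): [2.39, 2.39, 3.01, 3.14, 3.14, 3.14].

## Interface

Orientations are given as a rotation vector (axis times angle).
In Python, from workcell import ctrl gives the robot as it stands.
- The arm moves only by the tool arm_command, never from a script. Its argument "series" is a list of rows, each an object with "linear": the shift along the tool's x, y, z in m, a list of three; "turn": the turn about the tool's z in rad. A call has 1 to 10 rows; each row shifts and turns the commanded pose from where the row before left it, along the tool's axes as they then stand; what a row does not reach is not made up. A row lasts 1/10 s, in which the tool goes at most 50 mm and 8.59 degrees, less where a joint would pass 70% of its speed; a pose out of reach is approached as far as the arm can. A call with a gripper value outside its range is refused whole. "jaw" is the opening, from -1 (shut) to 1 (fully open), set as the call begins (left out, the last holds). The fingers move at their own pace and stop on an object; the grip force is fixed at half the most. Time passes only in rows, so rows that do not move let the fingers close. It gives the time, the measured TCP pose, the force, the opening and the grip force at its end, in the units of the state.
- ctrl.get_obs(): the state, without advancing time (a new reading comes with each control period).
- ctrl.get_image(name): name is "scene" or "side" or "wrist"; returns a dict with "frame" (384x512x3 uint8, blue, green, red), "fx", "fy", "cx", "cy" (pixels), "rvec" (rotation vector, rad) and "tvec" (3), from world to camera coordinates, as OpenCV has them. Camera axes: x right, y down, z forward; pixel columns grow to the right and rows downward; lengths in mm; the calibration is good to about 2 mm. A picture is of the moment at which its call begins. There is no depth.
- ctrl.close_job(): hands the job in; it is judged then, once.
The state is a dict: "t": time; "qpos": joint angles; "qvel": joint speeds; "joint_torque": joint torques, N m; "ee_pos": TCP position; "orientation": TCP orientation; "ft_force": force on the tool from outside, world axes, zero at the start; "moment": the same for the moment, N m; "width": finger opening in mm; "grasp_force": force on a finger pad.
Only numpy, scipy, OpenCV 4.12 (cv2) and the standard library are available. Lean on these libraries where they do the work, as an engineer would, in place of code of your own. Each camera call takes 0.05 s, during which the arm holds its last target. There are 200 camera calls.

## Task

Tilt the instrument panel in its bench holder until it is level, face up, then take the speedometer from the beige tray and put it into the panel's empty opening, its dial the same way up as the gauge already fitted. Push it down on its rubber ring with a steady force of about 10 newtons without crushing the ring, and finish while still holding it pressed there, so that I can spin the nut on from underneath. Leave the ring nut, spanner and screwdriver where they lie.

Things in the scene. Friction and masses are not known exactly. Their poses are not given: they have to be found in the camera images.
- holder: Panel holder fixed on the bench: blue feet and two uprights, 32 mm wide, 173 mm high, 242 mm apart along its y, carrying the panel on a horizontal pivot axis (along y) 160 mm above the bench; black knobs outside reach y = +/-152 mm. Origin on the bench midway between the uprights; x is level and points away from the robot (yaw within 0.35 rad), to the panel's 12 o'clock side.
- panel (a joint): Tilt (rad) of the grey aluminium panel, 110 mm (x) by 190 mm (y), 4 mm thick, about the pivot axis, which runs mid-thickness through both openings' centres. 0 = level, face up; positive = far (+x) edge raised, 0.35 to 0.85 at the start. Stiff friction pivot (0.4 N m, 8 N at the edge): it turns when pushed down at an edge and stays where left. Level, its top is 162 mm above the bench.
- panel_edge (a point): Middle of the panel's far long edge, top side, 55 mm from the pivot axis. Axes are the panel's: x to its 12 o'clock edge, y along the pivot, z out of its face. The panel is bare from here to 30 mm inwards. Elsewhere: end clamps stand up to 16 mm, the fitted gauge 21 mm above the panel.
- socket (a point): Centre of the panel's empty round opening (52 mm diameter, right through), in the plane of the panel's top face, on the pivot line, 42 mm to +y of the panel's middle. Axes are the panel's. The fitted gauge's centre is 84 mm away in -y; its 12 o'clock points along +x.
- ring: Black sponge-rubber ring around the empty opening, outside diameter 57 mm, inside 52 mm, 12 mm high when free; stays on the panel. Origin in the centre of its underside (at socket when free; sinks with the squeeze). It yields straight down by 1 mm per 2 N (10 N: 5 mm) and bottoms out at 10.5 mm.
- speedo_center (a point): Loose speedometer, 51 mm high, 0.22 kg, dial up in the tray (floor 4 mm above the bench, walls 22 mm). Black can 45 mm diameter, 36 mm high, foot tapered to 36; above it a chrome bezel, 65 mm diameter, 15 mm high, to grip across from above. The point: on the axis, half-way up, 10.5 mm below the bezel's underside; 1.5 mm above socket when the bezel just meets the ring. x points to 12 o'clock.
- speedo_twelve (a point): Point of the speedometer 32.5 mm from speedo_center towards 12 o'clock of its black dial (the tick ring's gap and the white counter window are at 6 o'clock). With the bezel on the ring, the fingertips have 12 mm less the squeeze from the bezel's underside down to the panel.
- speedo: The same speedometer; origin at the centre of its foot, z up its axis, x to 12 o'clock.
- ring_nut: Bystander: black plastic ring nut, 67 mm across, 10 mm high, in the tray; origin at the centre of its underside.
- spanner: Bystander: steel spanner 160 mm long lying on the bench.
- screwdriver: Bystander: red-handled screwdriver 200 mm long lying on the bench.

How it is judged:
By the outcome, as a careful person would: the job done as asked, in the order asked, and still so for the second after the job is handed in, while the arm keeps its last pose, push and grip.
It also fails if it takes over 58 s, if anything falls off the work surface, if the arm or the gripper's body presses on something with over 40 N, if the wrist force passes 120 N, or if a joint passes its speed limit or range.

## Working session

There is one attempt and no reset: what is moved stays moved. The work goes in short steps, Python scripts to look and compute and a tool call to move; the robot and the scene stay as the last step left them, time stands still between calls to the robot, and variables do not carry over. Pictures are saved under pics/ and viewed, at most 10 in all, crops included, and the job is handed in when it is done.

Besides the shell and the picture viewer there is one more tool, called after ">>>" as name(argument=value, ...), one argument or row to a line, values as JSON. arm_command: Moves the arm, as the interface text tells. Its arguments: {"type":"object","properties":{"series":{"type":"array"},"jaw":{"type":"number"}},"required":["series"]}

```bash
mkdir -p pics
cat > h.py <<'E'
import numpy as np, cv2
from workcell import ctrl
def grab(n,f):
    im=ctrl.get_image(n); cv2.imwrite(f'pics/{f}.png',im['frame'])
    np.savez(f'pics/{f}.npz',**{k:im[k] for k in('fx','fy','cx','cy','rvec','tvec')}); return im
def cam(f):
    d=np.load(f'pics/{f}.npz'); R=cv2.Rodrigues(d['rvec'])[0]
    K=np.array([[d['fx'],0,d['cx']],[0,d['fy'],d['cy']],[0,0,1.]]);return K,R,d['tvec'].ravel()
def ray(f,u,v):
    K,R,t=cam(f); return -R.T@t, R.T@np.linalg.solve(K,[u,v,1.])
def onz(f,u,v,z):
    c,d=ray(f,u,v); return c+d*(z-c[2])/d[2]
def tri(obs):
    A=0;b=0
    for f,u,v in obs:
        c,d=ray(f,u,v);d=d/np.linalg.norm(d);P=np.eye(3)-np.outer(d,d);A=A+P;b=b+P@c
    return np.linalg.solve(A,b)
def proj(f,p):
    K,R,t=cam(f);q=K@(R@np.array(p,float)+t);return q[:2]/q[2]
E
python3 - <<'E'
from h import *
a=[grab(n,n+'0')['frame'] for n in('scene','side','wrist')]
for n in('scene0','side0','wrist0'):
    print(n,ray(n,256,192))
print(ctrl.get_obs())
for n in ('scene0','side0'):
    cv2.imwrite(f'pics/{n}b.png',cv2.resize(cv2.imread(f'pics/{n}.png'),(800,600),interpolation=cv2.INTER_CUBIC))
E
```

```text
scene0 (array([954.83950303, 383.360004  , 847.18598725]), array([-0.48283069, -0.4550379 , -0.74824675]))
side0 (array([  352.22109287, -1099.0979638 ,   780.27714015]), array([ 0.09196214,  0.84199695, -0.53177255]))
wrist0 (array([164.90619285, 608.10400672, 384.92289436]), array([ 0.28438484, -0.11349034, -0.95200857]))
{'t': 0.15, 'qpos': array([ 1.15398493e+00,  4.23639446e-01,  1.63049745e+00,  6.29423966e-06,
        1.08860128e+00, -1.89868541e-02]), 'qvel': array([ 1.69435695e-05, -3.65104344e-04, -3.07258730e-03, -4.63408206e-04,
        5.83968458e-04,  2.41279252e-03]), 'joint_torque': array([-1.24807411e-03, -5.44981813e+01, -2.73916733e+01,  6.42066495e-02,
        2.04907462e-02, -1.12355640e-04]), 'ee_pos': array([241.9372761 , 575.83572828, 241.1030842 ]), 'orientation': array([-6.20743046e-01, -3.07939755e+00,  1.75480234e-03]), 'ft_force': array([-0.23646929, -0.20580406, -0.21468611]), 'moment': array([ 0.09909062, -0.00816411, -0.01748369]), 'grasp_force': 0.0, 'width': 87.57063076741923}
```

View pics/scene0b.png

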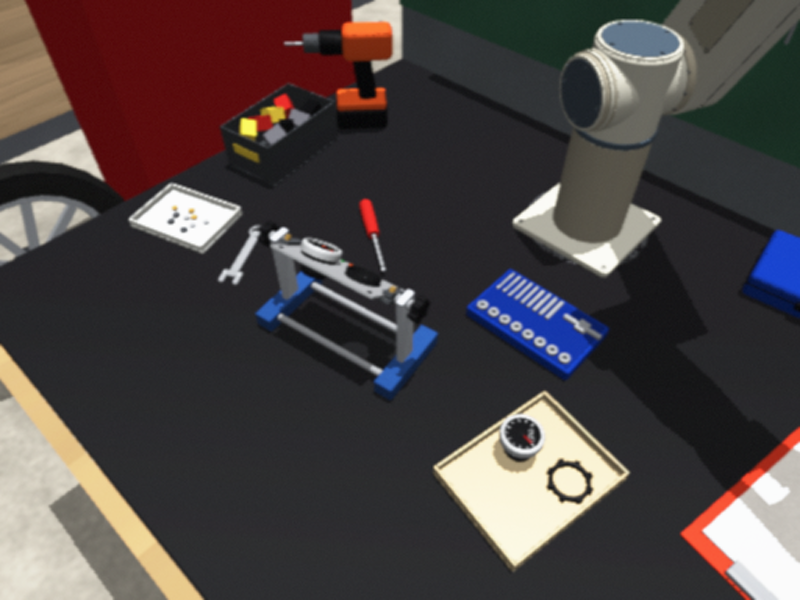

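View pics/side0b.png

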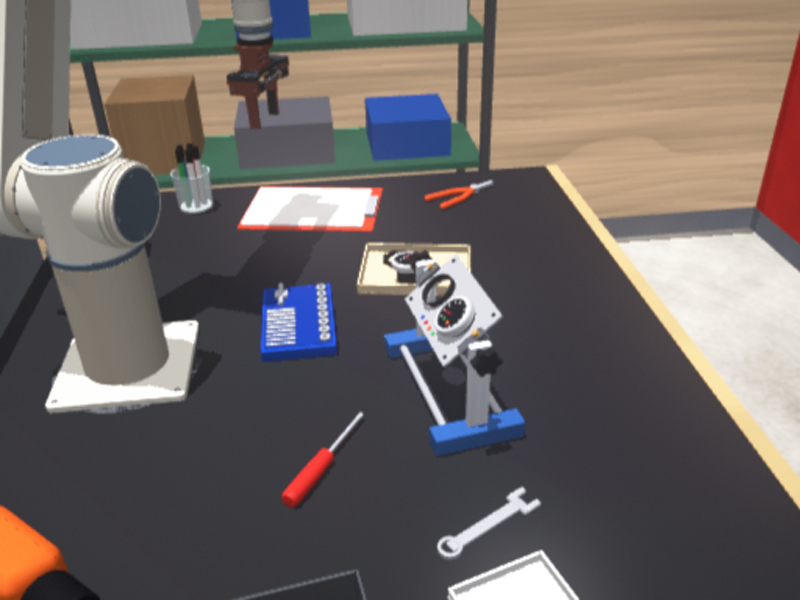

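The scene view shows the holder at about (345,300) of the enlarged picture, the speedometer at (522,437) and the nut at (570,481). The side view shows the panel tilted, with its far edge up. I'll enlarge both.

Run:
```python
from h import *
def crop(f,x,y,w,h,s): 
    return cv2.resize(cv2.imread(f'pics/{f}.png')[y:y+h,x:x+w],None,fx=s,fy=s,interpolation=cv2.INTER_CUBIC)
a=crop('scene0',155,130,133,130,3); b=crop('side0',240,150,133,130,3)
c=crop('scene0',270,245,133,70,3) ; d=crop('side0',220,150,133,70,3)
# rows: top 390 high, bottom 210
cv2.imwrite('pics/c1.png',np.vstack([np.hstack([a,b]),np.hstack([c,d])]))
for n,u,v in(('scene0',268/1.5625,235/1.5625),('scene0',418/1.5625,307/1.5625),('side0',485/1.5625,358/1.5625),('side0',428/1.5625,268/1.5625)): print(n,onz(n,u,v,160))
print(onz('scene0',522/1.5625,435/1.5625,55),onz('scene0',570/1.5625,481/1.5625,14))
```

```text
scene0 [ 555.83503902 -287.30283711  160.        ]
scene0 [503.3189837   -6.05636842 160.        ]
side0 [ 555.99990582 -282.60055921  160.        ]
side0 [516.92205095 -26.12833434 160.        ]
[511.46289721 204.49037564  55.        ] [501.56480963 288.16424139  14.        ]
```

View pics/c1.png

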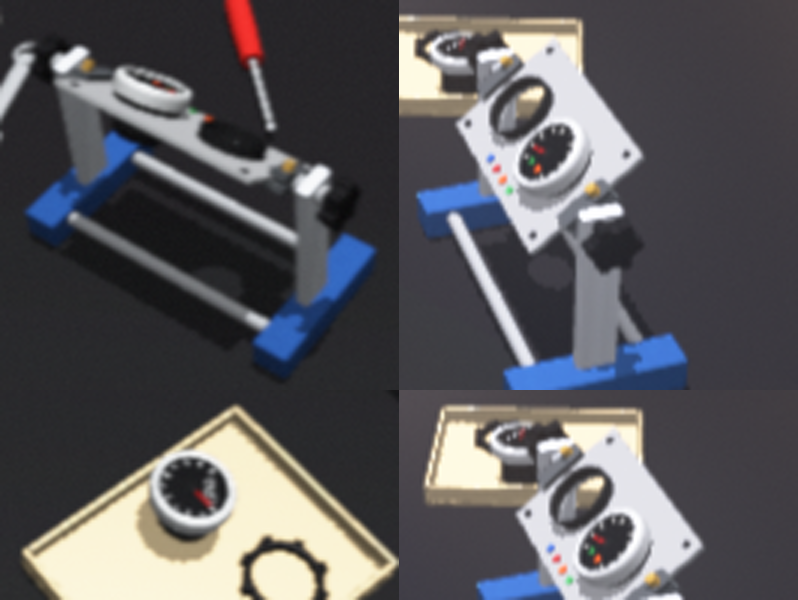

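```bash
cat > fit.py <<'E'
from h import *
from scipy.optimize import least_squares
def T(p,q):   # panel frame (z from pivot mid-plane) -> world
    ox,oy,yaw,t=p; x,y,z=q
    X=x*np.cos(t)-z*np.sin(t); Z=160+x*np.sin(t)+z*np.cos(t)
    return np.array([ox+X*np.cos(yaw)-y*np.sin(yaw),oy+X*np.sin(yaw)+y*np.cos(yaw),Z])
def H(p,q): ox,oy,yaw,t=p; return T((ox,oy,yaw,0),(q[0],q[1],q[2]-160))
E
python3 - <<'E'
from fit import *
S=lambda x,y:((x-399)/3+240,y/3+150); C=lambda x,y:(x/3+155,y/3+130)
obs=[(T,(55,95,2),'side0',S(553,40)),(T,(55,-95,2),'side0',S(642,157)),(T,(-55,-95,2),'side0',S(531,252)),(T,(-55,95,2),'side0',S(457,122)),
(H,(0,-121,173),'side0',S(602,213)),(H,(0,-121,173),'scene0',C(72,60)),(H,(0,121,173),'scene0',C(313,181)),
(T,(0,-42,23),'side0',S(552,153)),(T,(0,-42,23),'scene0',C(152,85)),(T,(0,42,14),'side0',S(520,106))]
f=lambda p:np.concatenate([proj(c,g(p,q))-np.array(uv) for g,q,c,uv in obs])
r=least_squares(f,[530,-146,.19,.6],loss='soft_l1')
print(r.x); print(f(r.x).reshape(-1,2).round(1))
p=r.x
print('edge',T(p,(55,0,2)),'push xy level',T((*p[:3],0),(46,0,2)),'socket',T((*p[:3],0),(0,42,2)))
print('speedo',onz('scene0',334.3,276.3,55))
E
```

```text
[ 5.32953807e+02 -1.47490112e+02  1.63555134e-01  6.66324889e-01]
[[ 0.5 -1.4]
 [ 0.5 -0.8]
 [-0.3 -0.1]
 [-0.2  0.1]
 [-0.1 -0.9]
 [-2.1 -0.3]
 [-1.8 -0.2]
 [-2.1 -0.9]
 [-0.6 -1.1]
 [-1.  -1.3]]
edge [ 574.39253133 -140.65150892  195.56776138] push xy level [ 578.33992104 -140.000074    162.        ] socket [ 526.11507669 -106.05061697  162.        ]
speedo [506.82861683 201.74381577  55.        ]
```

>>> arm_command(
  series=[
    {"linear":[0,0,0],"turn":0.144},
    {"linear":[0,0,0],"turn":0.144},
    {"linear":[0,0,0],"turn":0.144},
    {"linear":[0,0,0],"turn":0.144},
    {"linear":[0,0,0],"turn":0.144},
    {"linear":[0,0,0],"turn":0.144},
    {"linear":[0,0,0],"turn":0.144},
  ],
)

```text
t: 0.85
ee_pos: [242.0, 576.0, 241.3]
orientation: [2.038, 2.391, -0.001]
ft_force: [-0.3, 0.2, -0.6]
width: 87.9
grasp_force: 0.0
```

>>> arm_command(
  series=[
    {"linear":[-0.0412,0.02,0],"turn":0},
    {"linear":[-0.0412,0.02,0],"turn":0},
    {"linear":[-0.0412,0.02,0],"turn":0},
    {"linear":[-0.0412,0.02,0],"turn":0},
    {"linear":[-0.0412,0.02,0],"turn":0},
    {"linear":[-0.0412,0.02,0],"turn":0},
    {"linear":[-0.0412,0.02,0],"turn":0},
    {"linear":[-0.0412,0.02,0],"turn":0},
    {"linear":[-0.0412,0.02,0],"turn":0},
    {"linear":[-0.0412,0.02,0],"turn":0},
  ],
)

```text
t: 1.85
ee_pos: [507.8, 200.9, 241.6]
orientation: [-2.031, -2.397, 0.0]
ft_force: [-0.3, 1.0, 0.1]
width: 87.5
grasp_force: 0.0
```

```bash
cat >> h.py <<'E'
def st():
    o=ctrl.get_obs(); R=cv2.Rodrigues(np.array(o['orientation']))[0]
    print('t',round(o['t'],2),'pos',o['ee_pos'].round(1),'z',R[:,2].round(3),'ydeg',np.degrees(np.arctan2(R[1,1],R[0,1])).round(2),'F',o['ft_force'].round(1),'M',o['moment'].round(2),'w',round(o['width'],1),'g',round(o['grasp_force'],1),'q6',o['qpos'][5].round(2)); return o,R
def delta(target,ydeg=None):
    o,R=st(); print('tool delta mm',(R.T@(np.array(target)-o['ee_pos'])).round(1))
E
python3 - <<'E'
from h import *
st()
im=grab('wrist','w1')['frame']
cv2.imwrite('pics/w1b.png',cv2.resize(im,(800,600),interpolation=cv2.INTER_CUBIC))
E
```

```text
t 1.85 pos [507.8 200.9 241.6] z [-0. -0. -1.] ydeg 9.45 F [-0.3  1.   0.1] M [-0.06  0.07  0.01] w 87.5 g 0.0 q6 0.19
```

View pics/w1b.png

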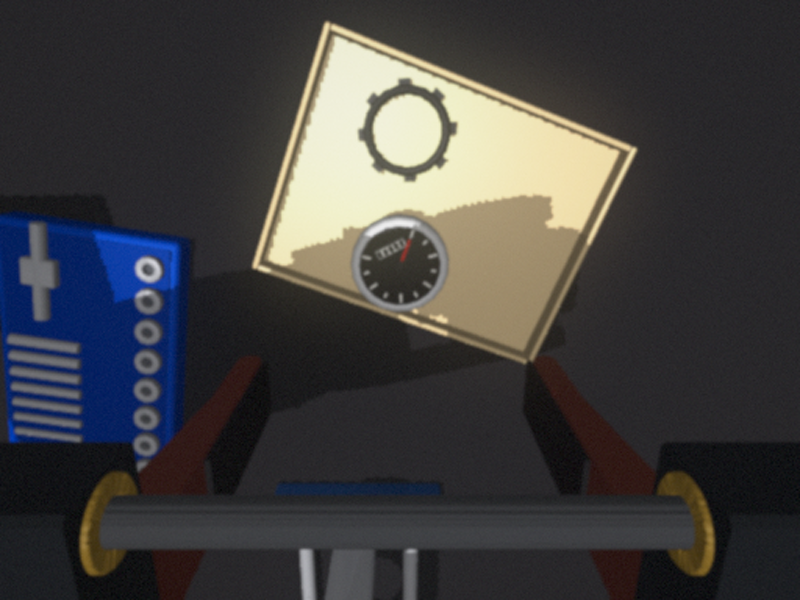

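The dial's centre is at (400,264), with the white window up and to its left at (391,250). I'll enlarge it to read the clock direction.

Run:
```python
from h import *
im=cv2.imread('pics/w1.png')[134:204,221:291]
cv2.imwrite('pics/w1c.png',cv2.resize(im,(560,560),interpolation=cv2.INTER_CUBIC))
```

```text
(no output)
```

View pics/w1c.png

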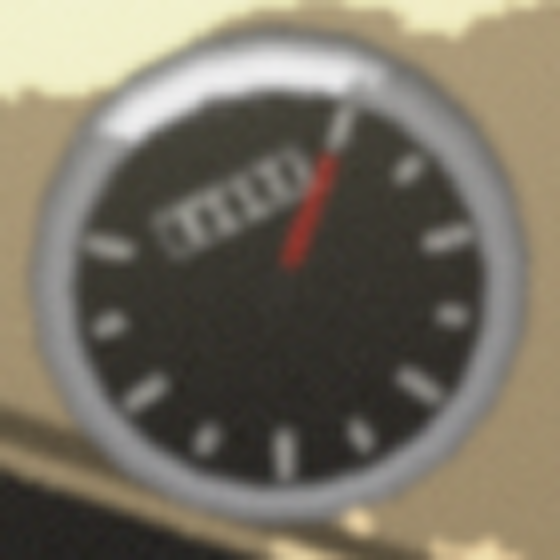

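The bezel's centre is at crop (279,276). Both the tick gap and the counter window point to about 119° (up and left), so 12 o'clock is down and to the right.

Run:
```python
from h import *
c=np.array([221+279/8,134+277/8]); print('c',onz('w1',*c,53))
a=np.radians(119); d=-np.array([np.cos(a),-np.sin(a)])
A=onz('w1',*(c+15*d),54)-onz('w1',*(c-15*d),54); print('12deg',np.degrees(np.arctan2(A[1],A[0])))
print('tray',[onz('w1',u*.64,v*.64,22).round() for u,v in((327,24),(636,150),(530,362),(256,267))])
delta((578,-140,240))
```

```text
c [509.28533859 202.42952012  53.        ]
12deg -52.05282146315417
tray [array([440., 340.,  22.]), array([654., 298.,  22.]), array([621., 135.,  22.]), array([409., 175.,  22.])]
t 1.9 pos [511.2 196.6 241.8] z [ 0.002 -0.002 -1.   ] ydeg 9.32 F [ 3.5 -3.4 -0.6] M [-0.13 -0.01 -0.05] w 88.0 g 0.0 q6 0.19
tool delta mm [-342.9   11.4    2.7]
```

>>> arm_command(
  jaw=-1,
  series=[
    {"linear":[-0.043,0.0014,0],"turn":0},
    {"linear":[-0.043,0.0014,0],"turn":0},
    {"linear":[-0.043,0.0014,0],"turn":0},
    {"linear":[-0.043,0.0014,0],"turn":0},
    {"linear":[-0.043,0.0014,0],"turn":0},
    {"linear":[-0.043,0.0014,0],"turn":0},
    {"linear":[-0.043,0.0014,0],"turn":0},
    {"linear":[-0.043,0.0014,0],"turn":0},
    {"linear":[0,0,0],"turn":0},
    {"linear":[0,0,0],"turn":0},
  ],
)

```text
t: 2.9
ee_pos: [574.2, -135.3, 241.2]
orientation: [-2.033, -2.394, 0.0]
ft_force: [0.2, 0.2, -0.4]
width: 11.3
grasp_force: 0.0
```

Run:
```python
from h import *
delta((578,-140,215))
im=grab('wrist','w2')['frame']
cv2.imwrite('pics/w2b.png',cv2.resize(im,(800,600),interpolation=cv2.INTER_CUBIC))
```

```text
t 2.9 pos [ 574.2 -135.3  241.2] z [-0.001  0.001 -1.   ] ydeg 9.33 F [ 0.2  0.2 -0.4] M [-0.04  0.09  0.02] w 11.3 g 0.0 q6 -0.41
tool delta mm [-5.3  3.  26.2]
```

View pics/w2b.png

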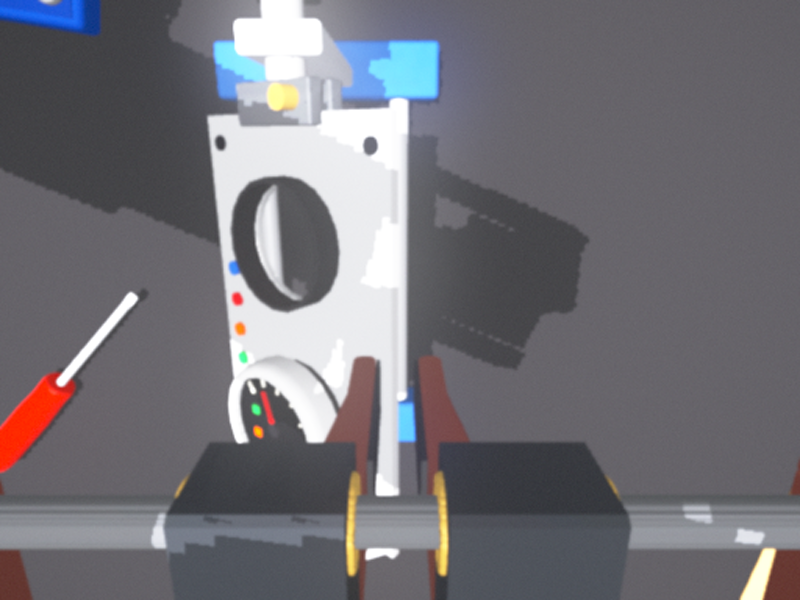

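The wrist view shows the far edge directly below the closing fingers. The holder's yaw agrees with the fit.

>>> arm_command(
  series=[
    {"linear":[-0.005,0.003,0],"turn":0},
    {"linear":[0,0,0.01],"turn":0},
    {"linear":[0,0,0.01],"turn":0},
    {"linear":[0,0,0],"turn":0},
    {"linear":[0,0,0.005],"turn":0},
    {"linear":[0,0,0.005],"turn":0},
    {"linear":[0,0,0.005],"turn":0},
    {"linear":[0,0,0.005],"turn":0},
    {"linear":[0,0,0],"turn":0},
  ],
)

```text
t: 3.85
ee_pos: [581.7, -139.6, 203.6]
orientation: [2.027, 2.391, 0.007]
ft_force: [6.7, -0.6, 4.1]
width: 0.3
grasp_force: 4.5
```

>>> arm_command(
  series=[
    {"linear":[0,0,0.003],"turn":0},
    {"linear":[0,0,0.003],"turn":0},
    {"linear":[0,0,0.003],"turn":0},
    {"linear":[0,0,0],"turn":0},
  ],
)

```text
t: 4.25
ee_pos: [584.5, -139.3, 196.2]
orientation: [2.024, 2.388, 0.013]
ft_force: [10.8, 4.4, 8.3]
width: 0.5
grasp_force: 9.0
```

```bash
python3 -c "
from h import *
delta((578,-140,181))"
```

```text
t 4.25 pos [ 584.5 -139.3  196.2] z [ 0.014 -0.001 -1.   ] ydeg 9.43 F [10.8  4.4  8.3] M [ 0.75 -2.15 -0.02] w 0.5 g 9.0 q6 -0.42
tool delta mm [ 0.4 -6.7 15.1]
```

The fingers are being dragged outward by 10 N sideways. I'll lift, shift inward and push again.

>>> arm_command(
  series=[
    {"linear":[0,0,-0.008],"turn":0},
    {"linear":[0,0,-0.008],"turn":0},
    {"linear":[0,-0.004,0],"turn":0},
    {"linear":[0,0,0],"turn":0},
    {"linear":[0,0,0],"turn":0},
  ],
)

```text
t: 4.75
ee_pos: [573.7, -139.9, 208.1]
orientation: [-2.03, -2.396, 0.001]
ft_force: [-0.1, -0.2, 0.5]
width: 0.4
grasp_force: 0.0
```

```bash
python3 -c "
from h import *
delta((577,-140,181))
im=grab('side','s2')['frame']
d=im[150:240,230:350]
cv2.imwrite('pics/s2c.png',cv2.resize(d,None,fx=6,fy=6,interpolation=cv2.INTER_CUBIC))"
```

```text
t 4.75 pos [ 573.7 -139.9  208.1] z [-0.001  0.    -1.   ] ydeg 9.44 F [-0.1 -0.2  0.5] M [-0.06  0.07 -0.  ] w 0.4 g 0.0 q6 -0.42
tool delta mm [-0.6  3.3 27.1]
```

View pics/s2c.png

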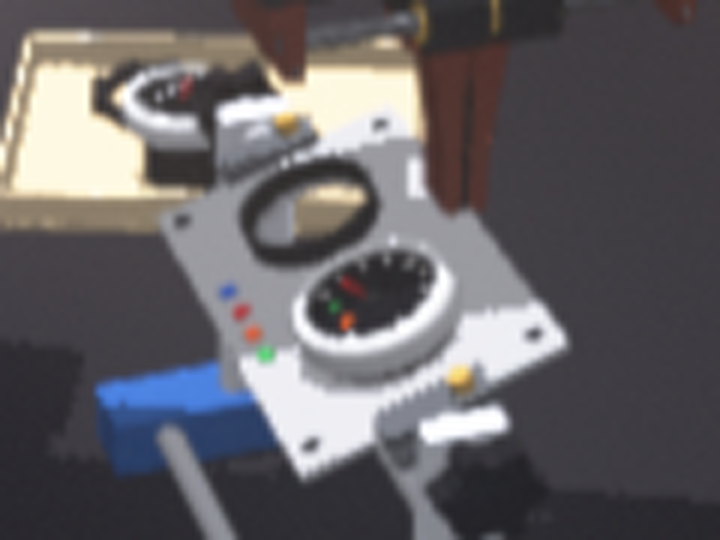

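The panel is partly levelled and the fingertips are above its edge strip. I'll push on down.

>>> arm_command(
  series=[
    {"linear":[0,0,0.008],"turn":0},
    {"linear":[0,0,0.005],"turn":0},
    {"linear":[0,0,0.003],"turn":0},
    {"linear":[0,0,0.003],"turn":0},
    {"linear":[0,0,0.002],"turn":0},
    {"linear":[0,0,0.002],"turn":0},
    {"linear":[0,0,0],"turn":0},
  ],
)

```text
t: 5.5
ee_pos: [576.8, -139.9, 186.6]
orientation: [2.028, 2.394, 0.005]
ft_force: [3.1, 2.1, 7.7]
width: 0.6
grasp_force: 3.2
```

```bash
python3 -c "
from h import *
delta((577,-140,181))"
```

```text
t 5.5 pos [ 576.8 -139.9  186.6] z [ 0.005 -0.    -1.   ] ydeg 9.45 F [3.1 2.1 7.7] M [ 0.23 -0.63  0.03] w 0.6 g 3.2 q6 -0.42
tool delta mm [-0.2  0.1  5.6]
```

>>> arm_command(
  series=[
    {"linear":[0,0,0.002],"turn":0},
    {"linear":[0,0,0.002],"turn":0},
    {"linear":[0,0,0.001],"turn":0},
    {"linear":[0,0,0],"turn":0},
    {"linear":[0,0,0],"turn":0},
  ],
)

```text
t: 6.0
ee_pos: [577.2, -139.9, 181.9]
orientation: [2.028, 2.393, 0.006]
ft_force: [5.6, 2.6, 7.0]
width: 0.5
grasp_force: 3.6
```

```bash
python3 -c "
from h import *
delta((577,-140,181))"
```

```text
t 6.0 pos [ 577.2 -139.9  181.9] z [ 0.006 -0.    -1.   ] ydeg 9.44 F [5.6 2.6 7. ] M [ 0.35 -0.87 -0.01] w 0.5 g 3.6 q6 -0.42
tool delta mm [-0.1 -0.2  0.9]
```

>>> arm_command(
  series=[
    {"linear":[0,0,0.001],"turn":0},
    {"linear":[0,0,0],"turn":0},
    {"linear":[0,0,0],"turn":0},
  ],
)

```text
t: 6.3
ee_pos: [577.2, -139.9, 181.0]
orientation: [2.028, 2.393, 0.006]
ft_force: [5.4, 2.7, 7.5]
width: 0.6
grasp_force: 3.9
```

>>> arm_command(
  series=[
    {"linear":[0,0,-0.01],"turn":0},
    {"linear":[0,0,-0.03],"turn":0},
    {"linear":[0,0,-0.03],"turn":0},
    {"linear":[0.03,0,-0.03],"turn":0},
    {"linear":[0,0,0],"turn":0},
    {"linear":[0,0,0],"turn":0},
  ],
)

```text
t: 6.9
ee_pos: [569.2, -110.1, 279.8]
orientation: [2.029, 2.398, -0.0]
ft_force: [-0.1, -0.2, -0.3]
width: 0.7
grasp_force: 0.0
```

```bash
python3 -c "
from h import *
delta((509.3,202.4,241))
im=grab('side','s3')['frame']; w=grab('wrist','w3')['frame']; c=grab('scene','c3')['frame']
r=lambda im,s:cv2.resize(im,None,fx=s,fy=s,interpolation=cv2.INTER_CUBIC)
a=r(im[155:245,230:330],4); b=r(c[135:225,165:265],4); 
cv2.imwrite('pics/m3.png',np.hstack([a,b]))"
```

```text
t 6.9 pos [ 569.2 -110.1  279.8] z [ 0. -0. -1.] ydeg 9.52 F [-0.1 -0.2 -0.3] M [-0.05  0.08 -0.01] w 0.7 g 0.0 q6 -0.38
tool delta mm [318.1  -7.4  38.7]
```

View pics/m3.png

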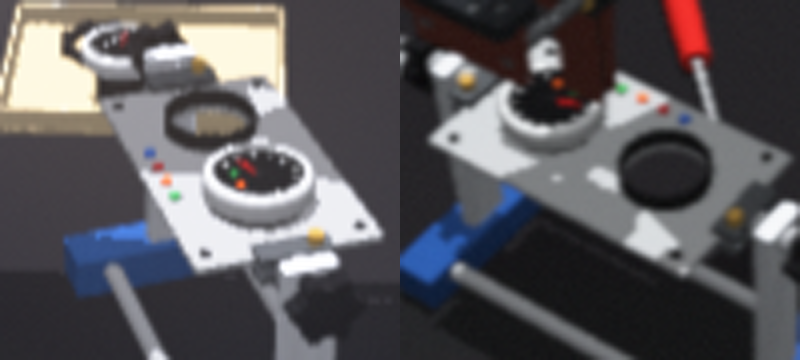

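The panel now looks level in both views. I'll refit it with both cameras: side corners (262,77), (383,235), (195,272), (103,99), and scene corners (430,138), (685,275), (793,157).

Run:
```python
from fit import *
S=lambda x,y:(x/4+230,y/4+155); C=lambda x,y:((x-400)/4+165,y/4+135)
obs=[(T,(55,95,2),'s3',S(263,77)),(T,(55,-95,2),'s3',S(383,235)),(T,(-55,-95,2),'s3',S(195,271)),(T,(-55,95,2),'s3',S(103,99)),
(H,(0,-121,173),'s3',S(308,263)),(H,(0,-121,173),'c3',C(455,65)),(H,(0,121,173),'c3',C(783,222)),
(T,(55,-95,2),'c3',C(430,138)),(T,(55,95,2),'c3',C(687,272)),(T,(-55,95,2),'c3',C(793,157)),
(T,(0,42,14),'s3',S(211,116)),(T,(0,42,14),'c3',C(665,165)),(T,(0,-42,23),'s3',S(260,180))]
f=lambda p:np.concatenate([proj(c,g(p,q))-np.array(uv) for g,q,c,uv in obs])
r=least_squares(f,[530,-146,.19,.0],loss='soft_l1'); p=r.x
print(p,np.sqrt(np.diag(np.linalg.inv(r.jac.T@r.jac))));print(f(p).reshape(-1,2).round(1))
print('socket',T((*p[:3],0),(0,42,2)))
```

```text
[ 5.31177814e+02 -1.45819778e+02  1.68166412e-01 -4.30449850e-03] [0.95897113 1.5295398  0.00971152 0.02863362]
[[-0.4 -1.7]
 [-0.4 -0.9]
 [-0.2 -1. ]
 [-1.9 -0.3]
 [-0.2 -1.1]
 [-1.  -1.4]
 [-2.  -0.6]
 [-1.1  0.7]
 [-1.3  0.7]
 [-1.  -0.1]
 [-0.9 -1.9]
 [-0.7 -0.6]
 [-0.9 -3.2]]
socket [ 524.14806762 -104.41225891  162.        ]
```

>>> arm_command(
  jaw=1,
  series=[
    {"linear":[0.0455,-0.001,0],"turn":0},
    {"linear":[0.0455,-0.001,0],"turn":0},
    {"linear":[0.0455,-0.001,0],"turn":0},
    {"linear":[0.0455,-0.001,0],"turn":0},
    {"linear":[0.0455,-0.001,0],"turn":0},
    {"linear":[0.0455,-0.001,0],"turn":0},
    {"linear":[0.0455,-0.001,0],"turn":0},
  ],
)

```text
t: 7.75
ee_pos: [509.4, 203.7, 278.4]
orientation: [-2.031, -2.395, 0.003]
ft_force: [0.0, 0.1, 0.6]
width: 53.0
grasp_force: 0.0
```

>>> arm_command(
  series=[
    {"linear":[0,0,0],"turn":0.134},
    {"linear":[0,0,0],"turn":0.134},
    {"linear":[0,0,0],"turn":0.134},
    {"linear":[0,0,0],"turn":0.134},
    {"linear":[0,0,0],"turn":0.134},
    {"linear":[0,0,0],"turn":0.134},
    {"linear":[0,0,0],"turn":0.134},
    {"linear":[0,0,0],"turn":0.134},
    {"linear":[0,0,0],"turn":0},
    {"linear":[0,0,0],"turn":0},
  ],
)

```text
t: 8.75
ee_pos: [510.1, 202.2, 278.7]
orientation: [2.968, 1.028, -0.003]
ft_force: [-0.1, 0.7, 0.3]
width: 87.8
grasp_force: 0.0
```

```bash
python3 -c "
from h import *
delta((509.3,202.4,140))
im=grab('wrist','w4')['frame']
u,v=proj('w4',(509.3,202.4,54)); print(u,v)
u,v=int(u)-45,int(v)-45; print('origin',u,v)
cv2.imwrite('pics/w4c.png',cv2.resize(im[v:v+90,u:u+90],(540,540),interpolation=cv2.INTER_CUBIC))"
```

```text
t 8.75 pos [510.1 202.2 278.7] z [-0.002 -0.001 -1.   ] ydeg -51.79 F [-0.1  0.7  0.3] M [ 0.02  0.17 -0.02] w 87.8 g 0.0 q6 1.26
tool delta mm [ -0.3  -0.6 138.7]
253.3130926055995 161.81999844631608
origin 208 116
```

View pics/w4c.png

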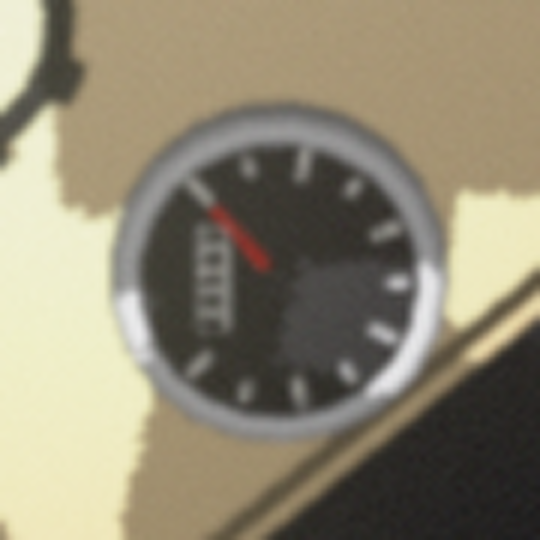

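The bezel's centre is at crop (279.5,271). The window is vertical and the tick gap is straight to the left, so 12 o'clock points right.

```bash
python3 -c "
from h import *
p=onz('w4',254.2,160.8,53.5);print(p)
A=onz('w4',270,161,54)-onz('w4',240,161,54);print(np.degrees(np.arctan2(A[1],A[0])))
delta((*p[:2],57))"
```

```text
[510.75413453 202.27287404  53.5       ]
-51.72146384002889
t 8.8 pos [510.1 202.3 278.9] z [-0.001 -0.001 -1.   ] ydeg -51.8 F [ 0.9  0.8 -0.1] M [-0.09  0.18  0.04] w 87.8 g 0.0 q6 1.26
tool delta mm [  0.8   0.5 221.9]
```

>>> arm_command(
  series=[
    {"linear":[0.001,0.0005,0.035],"turn":0},
    {"linear":[0,0,0.035],"turn":0},
    {"linear":[0,0,0.035],"turn":0},
    {"linear":[0,0,0.035],"turn":0},
    {"linear":[0,0,0.03],"turn":0},
    {"linear":[0,0,0.025],"turn":0},
    {"linear":[0,0,0.015],"turn":0},
    {"linear":[0,0,0.01],"turn":0},
    {"linear":[0,0,0.003],"turn":0},
    {"linear":[0,0,0],"turn":0},
  ],
)

```text
t: 9.8
ee_pos: [511.7, 203.0, 57.0]
orientation: [2.97, 1.024, 0.001]
ft_force: [0.7, 0.8, -0.5]
width: 87.9
grasp_force: 0.0
```

>>> arm_command(
  jaw=-1,
  series=[
    {"linear":[0,0,0],"turn":0},
    {"linear":[0,0,0],"turn":0},
    {"linear":[0,0,0],"turn":0},
    {"linear":[0,0,0],"turn":0},
    {"linear":[0,0,0],"turn":0},
    {"linear":[0,0,0],"turn":0},
    {"linear":[0,0,0],"turn":0},
    {"linear":[0,0,0],"turn":0},
  ],
)

```text
t: 10.6
ee_pos: [511.8, 203.1, 57.4]
orientation: [-2.97, -1.024, -0.002]
ft_force: [0.4, 0.6, 6.7]
width: 64.5
grasp_force: 30.0
```

```bash
python3 -c "
from h import *
st()"
```

```text
t 10.6 pos [511.8 203.1  57.4] z [ 0.001  0.    -1.   ] ydeg -51.97 F [0.4 0.6 6.7] M [-0.06  0.26 -0.  ] w 64.5 g 30.0 q6 1.26
```

>>> arm_command(
  series=[
    {"linear":[0,0,-0.01],"turn":0},
    {"linear":[0,0,-0.02],"turn":0},
    {"linear":[0,0,-0.03],"turn":0},
    {"linear":[0,0,-0.03],"turn":0},
    {"linear":[0,0,-0.03],"turn":0},
    {"linear":[0,0,-0.03],"turn":0},
    {"linear":[0,0,-0.03],"turn":0},
    {"linear":[0,0,-0.02],"turn":0},
    {"linear":[0,0,0],"turn":0},
  ],
)

```text
t: 11.5
ee_pos: [512.6, 203.4, 259.7]
orientation: [-2.97, -1.024, -0.008]
ft_force: [-0.3, 1.1, -2.6]
width: 64.4
grasp_force: 30.0
```

>>> arm_command(
  series=[
    {"linear":[0,0,0],"turn":-0.12},
    {"linear":[0,0,0],"turn":-0.12},
    {"linear":[0,0,0],"turn":-0.12},
    {"linear":[0,0,0],"turn":-0.12},
    {"linear":[0,0,0],"turn":-0.12},
    {"linear":[0,0,0],"turn":-0.12},
    {"linear":[0,0,0],"turn":-0.12},
    {"linear":[0,0,0],"turn":-0.12},
    {"linear":[0,0,0],"turn":-0.113},
    {"linear":[0,0,0],"turn":0},
  ],
)

```text
t: 12.5
ee_pos: [510.4, 202.5, 255.1]
orientation: [-2.028, -2.398, 0.004]
ft_force: [0.4, -0.0, -3.2]
width: 64.4
grasp_force: 30.0
```

```bash
python3 -c "
from h import *
delta((524.5,-105,257))"
```

```text
t 12.5 pos [510.4 202.5 255.1] z [-0.003 -0.001 -1.   ] ydeg 9.57 F [ 0.4 -0.  -3.2] M [-0.07  0.01 -0.04] w 64.4 g 30.0 q6 0.19
tool delta mm [-305.6  -37.2   -1.6]
```

Run:
```python
from fit import *
from scipy.optimize import least_squares
p0=(531.2,-145.8,.166,0); pc=proj('w3',T(p0,(0,42,8))); print('pred',pc)
g=cv2.cvtColor(cv2.imread('pics/w3.png'),cv2.COLOR_BGR2GRAY)
th=np.linspace(0,2*np.pi,60)
def sil(s):
    pts=[proj('w3',(s[0]+28.5*np.cos(a),s[1]+28.5*np.sin(a),z)) for z in(162,174) for a in th]
    return cv2.convexHull(np.float32(pts))
for t in(50,60,70,85,100):
    n,l,s,c=cv2.connectedComponentsWithStats((g<t).astype(np.uint8))
    u,v=pc.astype(int); w=l[v-6:v+7,u-6:u+7]; k=np.bincount(w[w>0]).argmax() if (w>0).any() else 0
    m=(l==k).astype(np.uint8); cs=cv2.findContours(m,cv2.RETR_EXTERNAL,2)[0]; h=cv2.convexHull(max(cs,key=len))
    M=cv2.moments(h); print(t,s[k],'hull c',M['m10']/M['m00'],M['m01']/M['m00'],'A',M['m00'])
for s in((524.5,-105),(526,-106)):
    h=sil(s);M=cv2.moments(h);print(s,cv2.boundingRect(h),M['m10']/M['m00'],M['m01']/M['m00'],M['m00'])
```

```text
pred [200.16518429 177.30524507]
50 [     0      0    512    384 191367] hull c 255.5 191.5 A 195713.0
60 [     0      0    512    384 174204] hull c 262.51988283048524 195.87834004561884 A 188957.0
70 [     0      0    512    384 157002] hull c 262.64786786548194 195.91678297293836 A 188797.5
85 [188 148  13  31 161] hull c 193.7119496855346 161.8899371069182 A 265.0
100 [ 182  143   51   61 2016] hull c 206.99138360749126 172.75603503524889 A 2340.5
(524.5, -105) (162, 140, 75, 75) 199.8303240444983 177.7792766148368 4281.878733298741
(526, -106) (164, 142, 75, 74) 201.58248384258252 179.29406972702628 4265.4883109380025
```

>>> arm_command(
  series=[
    {"linear":[-0.038,-0.0047,0],"turn":0},
    {"linear":[-0.038,-0.0047,0],"turn":0},
    {"linear":[-0.038,-0.0047,0],"turn":0},
    {"linear":[-0.038,-0.0047,0],"turn":0},
    {"linear":[-0.038,-0.0047,0],"turn":0},
    {"linear":[-0.038,-0.0047,0],"turn":0},
    {"linear":[-0.038,-0.0047,0],"turn":0},
    {"linear":[-0.038,-0.0047,0],"turn":0},
    {"linear":[0,0,0],"turn":0},
    {"linear":[0,0,0],"turn":0},
  ],
)

```text
t: 13.5
ee_pos: [523.8, -103.6, 255.8]
orientation: [-2.034, -2.392, 0.001]
ft_force: [0.4, 0.5, -2.0]
width: 64.2
grasp_force: 30.0
```

>>> arm_command(
  series=[
    {"linear":[0,0,0.006],"turn":0},
    {"linear":[0,0,0.006],"turn":0},
    {"linear":[0,0,0],"turn":0},
    {"linear":[0,0,0],"turn":0},
  ],
)

```text
t: 13.9
ee_pos: [524.4, -102.3, 244.3]
orientation: [-2.028, -2.398, 0.001]
ft_force: [0.3, -0.2, -2.4]
width: 64.3
grasp_force: 30.0
```

```bash
python3 -c "
from h import *
delta((524.5,-105,240))
im=grab('side','s5')['frame']; c=grab('scene','c5')['frame']; w=cv2.imread('pics/w3.png')
r=lambda im,s:cv2.resize(im,None,fx=s,fy=s,interpolation=cv2.INTER_CUBIC)
a=r(im[125:225,235:335],4); b=r(c[120:220,190:290],4); d=r(w[120:240,140:260],4.8333333)
e=r(im[150:200,260:310],4)
top=np.hstack([a,b]);
bot=r(w[135:220,150:235],200/85)
bot=np.hstack([bot,np.zeros((200,600,3),np.uint8)])
bot[:, 200:400]=r(c[150:200,225:275],4)
cv2.imwrite('pics/m5.png',np.vstack([top,bot]))"
```

```text
t 13.9 pos [ 524.4 -102.3  244.3] z [-0.001  0.    -1.   ] ydeg 9.57 F [ 0.3 -0.2 -2.4] M [-0.04  0.05  0.04] w 64.3 g 30.0 q6 -0.38
tool delta mm [-2.7 -0.3  4.3]
```

View pics/m5.png

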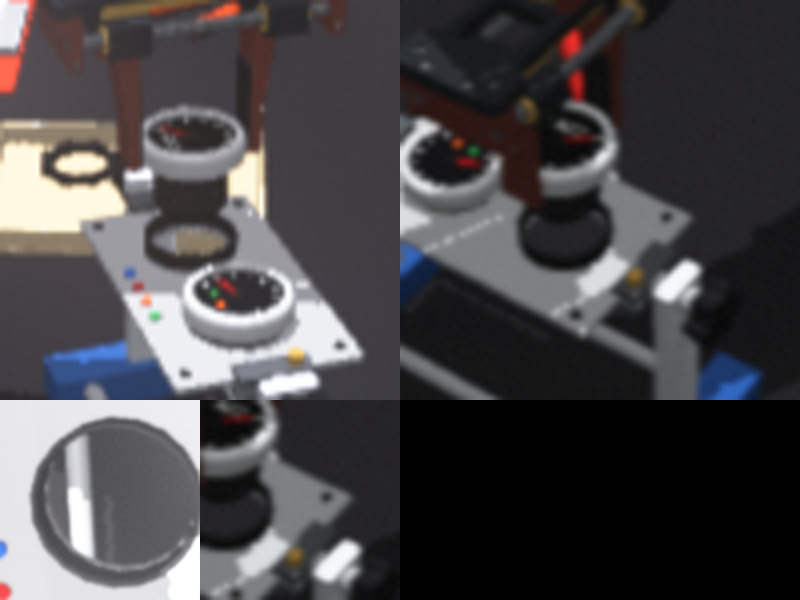

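The held speedometer hangs over the ring. In the side crop, the bezel spans 143 to 245 and the ring 145 to 238. The ring outline in w3 matches the predicted one to about 1 px.

```bash
python3 -c "
from h import *
e=np.array([.986,.166,0]);n=np.array([-.166,.986,0])
K=lambda f,c,r,z:np.array([proj(f,np.array([*c,z])+r*(np.cos(a)*e+np.sin(a)*n)) for a in np.linspace(0,6.28,90)])
b=K('s5',(524.4,-102.3),32.5,236);g=K('s5',(524.8,-105.3),28.5,168)
print('s5 bezel u',b[:,0].min(),b[:,0].max(),'meas',235+143/4-.4,235+245/4-.4)
print('ring u',g[:,0].min(),g[:,0].max(),'meas',235+145/4-.4,235+238/4-.4)
b=K('c5',(524.4,-102.3),32.5,236);g=K('c5',(524.8,-105.3),28.5,168)
print('c5 bezel right',b[:,0].max(),190+217/4-.4,'ring u',g[:,0].min(),g[:,0].max(),'meas',190+118/4-.4,190+212/4-.4)
print('mm per px',1/(proj('s5',(525,-105,170))-proj('s5',(524,-105,170)))[0],1/(proj('c5',(525,-105,170))-proj('c5',(525,-106,170)))[0],1/(proj('c5',(525,-105,170))-proj('c5',(524,-105,170)))[0])
"
```

```text
s5 bezel u 268.13797936105 295.8308996310399 meas 270.35 295.85
ring u 270.34671875434316 293.92301537028254 meas 270.85 294.1
c5 bezel right 244.44390316993452 243.85 ring u 218.07913534724858 242.33379064582763 meas 219.1 242.6
mm per px 2.450201424035789 3.365857220738759 -3.274648241817527
```

>>> arm_command(
  series=[
    {"linear":[-0.0017,0,0.005],"turn":0},
    {"linear":[0,0,0.007],"turn":0},
    {"linear":[0,0,0.007],"turn":0},
    {"linear":[0,0,0.007],"turn":0},
    {"linear":[0,0,0],"turn":0},
    {"linear":[0,0,0],"turn":0},
  ],
)

```text
t: 14.6
ee_pos: [524.7, -104.8, 218.3]
orientation: [-2.029, -2.397, 0.0]
ft_force: [-0.3, 0.5, -2.9]
width: 64.3
grasp_force: 30.0
```

>>> arm_command(
  series=[
    {"linear":[0,0,0.006],"turn":0},
    {"linear":[0,0,0.006],"turn":0},
    {"linear":[0,0,0.006],"turn":0},
    {"linear":[0,0,0],"turn":0},
    {"linear":[0,0,0],"turn":0},
  ],
)

```text
t: 15.1
ee_pos: [524.7, -104.8, 200.4]
orientation: [-2.029, -2.397, 0.0]
ft_force: [-0.1, -0.5, -3.1]
width: 64.6
grasp_force: 30.0
```

```bash
python3 -c "
from h import *
delta((524.6,-104,191.4))"
```

```text
t 15.1 pos [ 524.7 -104.8  200.4] z [-0.001  0.    -1.   ] ydeg 9.51 F [-0.1 -0.5 -3.1] M [-0.07  0.03  0.02] w 64.6 g 30.0 q6 -0.39
tool delta mm [0.8 0.1 9. ]
```

>>> arm_command(
  series=[
    {"linear":[0,0,0.003],"turn":0},
    {"linear":[0,0,0.003],"turn":0},
    {"linear":[0,0,0.002],"turn":0},
    {"linear":[0,0,0],"turn":0},
    {"linear":[0,0,0],"turn":0},
  ],
)

```text
t: 15.6
ee_pos: [524.8, -104.8, 192.7]
orientation: [-2.03, -2.398, 0.0]
ft_force: [-0.1, 0.3, -2.6]
width: 64.3
grasp_force: 30.0
```

>>> arm_command(
  series=[
    {"linear":[0,0,0.001],"turn":0},
    {"linear":[0,0,0.001],"turn":0},
    {"linear":[0,0,0.001],"turn":0},
    {"linear":[0,0,0],"turn":0},
    {"linear":[0,0,0],"turn":0},
  ],
)

```text
t: 16.1
ee_pos: [524.9, -104.9, 189.9]
orientation: [2.029, 2.398, 0.0]
ft_force: [0.1, -0.1, 0.4]
width: 64.1
grasp_force: 30.0
```

```bash
python3 -c "
from h import *
st()"
```

```text
t 16.1 pos [ 524.9 -104.9  189.9] z [ 0. -0. -1.] ydeg 9.51 F [ 0.1 -0.1  0.4] M [-0.06  0.16  0.  ] w 64.1 g 30.0 q6 -0.39
```

>>> arm_command(
  series=[
    {"linear":[0,0,0.001],"turn":0},
    {"linear":[0,0,0.001],"turn":0},
    {"linear":[0,0,0.001],"turn":0},
    {"linear":[0,0,0.0005],"turn":0},
    {"linear":[0,0,0],"turn":0},
    {"linear":[0,0,0],"turn":0},
    {"linear":[0,0,0],"turn":0},
    {"linear":[0,0,0],"turn":0},
  ],
)

```text
t: 16.9
ee_pos: [524.9, -104.9, 186.6]
orientation: [2.029, 2.398, 0.0]
ft_force: [-2.4, 0.8, 6.7]
width: 64.4
grasp_force: 30.0
```

```bash
python3 -c "
from h import *
st(); grab('side','x');st();grab('side','x');st();grab('side','x');st()"
```

```text
t 16.9 pos [ 524.9 -104.9  186.6] z [ 0. -0. -1.] ydeg 9.51 F [-2.4  0.8  6.7] M [-0.11  0.64  0.  ] w 64.4 g 30.0 q6 -0.39
t 16.95 pos [ 524.9 -104.9  186.7] z [ 0. -0. -1.] ydeg 9.51 F [-2.4 -0.5  6.4] M [-0.15  0.64 -0.03] w 64.1 g 30.0 q6 -0.39
t 17.0 pos [ 524.9 -104.9  186.6] z [ 0. -0. -1.] ydeg 9.51 F [-2.5  0.2  6.4] M [-0.08  0.58  0.01] w 64.4 g 30.0 q6 -0.39
t 17.05 pos [ 524.9 -104.9  186.6] z [ 0. -0. -1.] ydeg 9.52 F [-1.1  0.3  6.1] M [-0.12  0.65  0.04] w 64.2 g 30.0 q6 -0.39
```

The ring force is about 9 N, with a small sideways load of -2.4 N in x. I'll ease off, shift 1 mm along -x and press again.

>>> arm_command(
  series=[
    {"linear":[0,0,-0.004],"turn":0},
    {"linear":[0,0,-0.003],"turn":0},
    {"linear":[0,-0.001,0],"turn":0},
    {"linear":[0,0,0],"turn":0},
    {"linear":[0,0,0.002],"turn":0},
    {"linear":[0,0,0.002],"turn":0},
    {"linear":[0,0,0.001],"turn":0},
    {"linear":[0,0,0.001],"turn":0},
    {"linear":[0,0,0.0015],"turn":0},
    {"linear":[0,0,0],"turn":0},
  ],
)

```text
t: 18.05
ee_pos: [523.7, -105.0, 186.0]
orientation: [-2.029, -2.398, 0.0]
ft_force: [-4.0, -0.2, 7.5]
width: 64.1
grasp_force: 30.0
```

>>> arm_command(
  series=[
    {"linear":[0,0,0],"turn":0},
    {"linear":[0,0,0],"turn":0},
    {"linear":[0,0,0],"turn":0},
    {"linear":[0,0,0],"turn":0},
    {"linear":[0,0,0],"turn":0},
  ],
)

```text
t: 18.55
ee_pos: [523.6, -105.0, 186.2]
orientation: [-2.029, -2.398, 0.0]
ft_force: [-3.6, 0.3, 7.3]
width: 64.2
grasp_force: 30.0
```

```bash
python3 -c "
from h import *
st(); grab('side','s6');st();grab('scene','c6');st();grab('wrist','w6');st()"
```

```text
t 18.55 pos [ 523.6 -105.   186.2] z [-0. -0. -1.] ydeg 9.51 F [-3.6  0.3  7.3] M [ 0.    0.95 -0.01] w 64.2 g 30.0 q6 -0.39
t 18.6 pos [ 523.7 -105.   186.2] z [-0. -0. -1.] ydeg 9.51 F [-3.7  0.8  6.8] M [-0.07  0.92 -0.04] w 64.5 g 30.0 q6 -0.39
t 18.65 pos [ 523.7 -105.   186.2] z [-0. -0. -1.] ydeg 9.52 F [-1.8 -0.   7.8] M [-0.05  0.87 -0.05] w 64.3 g 30.0 q6 -0.39
t 18.7 pos [ 523.6 -105.   186.2] z [-0. -0. -1.] ydeg 9.51 F [-4.1  0.7  7. ] M [-0.03  0.88  0.  ] w 64.6 g 30.0 q6 -0.39
```

>>> arm_command(
  series=[
    {"linear":[0,-0.0003,0],"turn":0},
    {"linear":[0,0,0],"turn":0},
    {"linear":[0,0,0],"turn":0},
    {"linear":[0,0,0],"turn":0},
    {"linear":[0,0,0],"turn":0},
  ],
)

```text
t: 19.2
ee_pos: [523.6, -105.0, 186.3]
orientation: [2.029, 2.398, 0.0]
ft_force: [-2.9, 0.8, 6.8]
width: 64.5
grasp_force: 30.0
```

Run:
```python
from h import *
F=[]
for i in range(6): grab('side','s6'); F.append(ctrl.get_obs()['ft_force'])
print(np.mean(F,0)); st()
```

```text
[-2.73276108  0.8635452   7.16018951]
t 19.5 pos [ 523.6 -105.   186.3] z [ 0. -0. -1.] ydeg 9.51 F [-2.6  1.   7.5] M [0.02 0.79 0.08] w 64.3 g 30.0 q6 -0.39
```

>>> arm_command(
  series=[
    {"linear":[0,-0.0003,0.0004],"turn":0},
    {"linear":[0,0,0],"turn":0},
    {"linear":[0,0,0],"turn":0},
    {"linear":[0,0,0],"turn":0},
    {"linear":[0,0,0],"turn":0},
  ],
)

```text
t: 20.0
ee_pos: [523.6, -105.0, 186.0]
orientation: [2.029, 2.397, 0.001]
ft_force: [-2.8, 1.4, 7.6]
width: 64.6
grasp_force: 30.0
```

Run:
```python
from h import *
F=[]
for i in range(5): grab('side','s6'); F.append(ctrl.get_obs()['ft_force'])
print(np.mean(F,0)); st()
print(ctrl.close_job())
```

```text
[-2.53866066  1.31758149  7.43433725]
t 20.25 pos [ 523.6 -105.   186. ] z [ 0.001 -0.    -1.   ] ydeg 9.51 F [-3.2  1.4  7.6] M [0.07 0.66 0.01] w 64.2 g 30.0 q6 -0.39
the job is handed in; nothing more can be done
None
```

Job handed in at about 20 s: the panel is level to within what I could measure, and the speedometer is in the opening with its 12 o'clock matching the fitted gauge, still gripped and pressed on the ring at about 10 N (estimated from a 7.4 N reading plus its weight, with a small sideways load of about 3 N); I took no close-up after the final press.

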